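# Sweep the brass bag fittings off the slab into the tray

### The job

Clear the stone slab: with the fingertips, sweep the three loose brass fittings (round ring, D-shaped ring and rectangular buckle) along the slab and over its end into the plain undivided tray, not the divided one. Sweep them, do not pick them up, and leave the jar, the stamp, the block and everything else on the bench where they stand.

Things in the scene. Friction and masses are not known exactly. Their poses are not given: they have to be found in the camera images.
- slab: white stone slab fixed to the bench, 240 (x) by 320 (y) by 40 mm high; origin at the centre of its underside at bench height, x across its short side, y along its long side. The fittings lie on its flat top, which has no rim. A grey tray stands at each of its short ends (+y and -y), fixed, 1 mm from it
- tray: the plain undivided grey plastic tray, fixed, at one short end of the slab (either end): 220 (x) by 110 (y) by 30 mm high, walls and floor 4 mm, open at the top, its rim 10 mm lower than the slab's top; origin at the centre of its underside, axes parallel to the slab's
- sorter: the divided grey plastic tray, fixed, at the opposite short end of the slab: same size and height, with eight compartments, a few holding brass rivets; origin at the centre of its underside
- oring: round ring, 40 mm outside, 26 mm inside diameter; brass, 8 mm thick, lies flat on the slab (so its centre is 44 mm above the bench), about 30 to 55 g, slides freely; origin at its centre
- dring: D-shaped ring, 42 mm along the straight bar (its y axis) by about 32 mm (x; straight bar at -x, bow at +x), open in the middle; brass, 8 mm thick, lies flat on the slab (so its centre is 44 mm above the bench), about 30 to 55 g, slides freely; origin in the middle of the opening
- buckle: rectangular slide buckle, 42 (y) by 32 (x) mm, with a middle bar; brass, 8 mm thick, lies flat on the slab (so its centre is 44 mm above the bench), about 30 to 55 g, slides freely; origin at its centre
- jar: small amber glass jar with a black lid, 36 mm diameter, 50 mm high, standing on the slab's +x margin; origin at the centre of its underside; to be left alone
- stamp: brass hand stamp, 26 mm diameter, 58 mm high, standing upright on the slab's +x margin; origin at the centre of its underside; to be left alone
- block: small wooden block, 34 by 50 by 30 mm high, on the slab's +x margin; origin at the centre of its underside; to be left alone
- mallet: hammer with a wooden handle, 240 mm long, lying on the bench to the left, head towards the robot's side; to be left alone
- pot: white ceramic cup, 80 mm diameter, 90 mm high, on the bench to the left; origin at the centre of its underside; to be left alone
- glue: white plastic bottle, 60 mm diameter, 130 mm high, on the bench to the right; origin at the centre of its underside; to be left alone
- reel: dark wooden reel, 70 mm diameter, 40 mm high, on the bench to the right; origin at the centre of its underside; to be left alone

How it is judged:
At the end, for the whole second after the job is handed in: The centres of the round ring, the D-ring and the buckle are all inside the walls of the undivided tray (within 106 mm of its centre along x and 53 mm along y), less than 36 mm above the bench, and the fittings are at rest (below 20 mm/s) (x of oring in the frame of tray between -0.106 and 0.106 m and y of oring in the frame of tray between -0.053 and 0.053 m and height (world z) of each of oring, dring, buckle below 0.036 m and linear speed of each of oring, dring, buckle below 0.02 m/s and x of dring in the frame of tray between -0.106 and 0.106 m and y of dring in the frame of tray between -0.053 and 0.053 m and x of buckle in the frame of tray between -0.106 and 0.106 m and y of buckle in the frame of tray between -0.053 and 0.053 m); the robot touches nothing.
It fails at once if one of the three fittings is lifted so that its centre is more than 58 mm above the bench (14 mm above where it lies on the slab) (height (world z) of any of oring, dring, buckle above 0.058 m).
It fails at once if the jar, stamp or block on the slab is moved more than 20 mm or tipped ((distance of jar from where it was at the start of the episode above 0.02 m or angle between jar's own z axis and vertical above 0.35 rad) or (distance of stamp from where it was at the start of the episode above 0.02 m or angle between stamp's own z axis and vertical above 0.35 rad) or (distance of block from where it was at the start of the episode above 0.02 m or angle between block's own z axis and vertical above 0.35 rad)).
It fails at once if the hammer, cup, bottle or reel on the bench is moved more than 20 mm or tipped (distance of mallet from where it was at the start of the episode above 0.02 m or (distance of pot from where it was at the start of the episode above 0.02 m or angle between pot's own z axis and vertical above 0.35 rad) or (distance of glue from where it was at the start of the episode above 0.02 m or angle between glue's own z axis and vertical above 0.35 rad) or (distance of reel from where it was at the start of the episode above 0.02 m or angle between reel's own z axis and vertical above 0.35 rad)).
It also fails if it takes over 61 s, if anything falls off the work surface, if the arm or the gripper's body presses on something with over 40 N, if the wrist force passes 120 N, or if a joint passes its speed limit or range.

### The arm

A 6-joint arm with a two-finger parallel gripper is mounted at the origin on the work surface. World frame = base frame: x ahead of the robot, y to its left, z up, the work surface at z = 0. Lengths are in m, angles in rad, forces in N, time in s.
With the tool pointing down it reaches from about 0.375 to 0.9 m from the base axis. Payload 3.1 kg.
Tool frame: the origin (TCP) lies midway between the tips of the shut fingers; the grasp point (between the pads) lies robot.tcp_to_grasp behind it (robot.tcp_to_grasp is the distance from the TCP to the grasp point, in m); z points along the fingers, y is the direction in which the jaws open and shut (so a half turn about z gives the same grasp; the last joint's range is limited). The gripper opens to 87 mm and grips with 3 to 60 N. Pads are 19 mm wide; open, the fingers measure 117 mm over their backs; the gripper's body (75 mm by 190 mm) begins 51 mm behind the grasp point.
Start: joints at [0.938, 0.527, 1.433, -0, 1.181, -0.178], TCP at [0.275, 0.561, 0.223] pointing down, gripper open.
Joint ranges: [-3.08, 3.08], [-0.75, 2.2], [0.22, 2.44], [-1.43, 4.57], [0, 2.65], [-2.85, 2.85]. Speed limits (rad/s): [2.79, 2.79, 3.14, 3.14, 3.14, 3.14].

### API

Orientations are given as a unit quaternion [x, y, z, w].
In Python, from rig import robot, cams, nets gives the robot as it stands. The module is installed in compiled form; this text tells all that it offers.
- The arm moves only by the tool play_rows, never from a script. Its argument "commands" is a list of rows, each an object of numbers: "x", "y", "z": the shift along the tool's x, y, z in mm; "spin": the turn about the tool's z in rad. In form: [{"x": .., "y": .., "z": .., "spin": ..}, ...]. A call has 1 to 8 rows; each row shifts and turns the pose as measured when the row begins, along the tool's axes as they then stand; what a row does not reach is not made up. A row lasts 1/10 s, in which the tool goes at most 50 mm and 8.59 degrees, less where a joint would pass 70% of its speed; a pose out of reach is approached as far as the arm can. A call is refused whole if a number of a shift passes 50 or a number of a turn 0.15, either way. A call with a gripper value outside its range is refused whole. "grip" is the opening, from 0 (shut) to 1 (fully open), set as the call begins (left out, the last holds). The fingers move at their own pace and stop on an object; "newtons" is the grip in N (left out, the last holds). Time passes only in rows, so rows that do not move let the fingers close. It gives the time, the measured TCP pose, the force and the opening at its end, in the units of the state.
- robot.get_obs(): the state, without advancing time (a new reading comes with each control period).
- cams.camera(name): name is "scene" or "side" or "wrist"; returns a dict with "img" (480x640x3 uint8, red, green, blue), "fx", "fy", "cx", "cy" (pixels), "k1" (the pictures are not rectified: a ray, as slopes to the right and down, at radius r is drawn at 1 + k1 r^2 times it, then the intrinsics apply), "world_to_cam" (4x4, takes a point from world to camera coordinates); the wrist camera has in their place "mount" (4x4, takes a point from camera to tool coordinates, whose origin is the TCP and whose axes are the flange's). Camera axes: x right, y up, looking along -z (the intrinsics and any distortion apply to the point x, -y, -z); pixel columns grow to the right and rows downward; lengths in m; the calibration is good to about 2 mm. A picture is of the moment at which its call begins: read the wrist's pose just before it. There is no depth.
- robot.hand_in(): hands the job in, once; it reports no verdict.
Trained networks look in a picture, given as the dict that the camera call returned (one of the last four; its "shot" number tells which), for a name from the list of things; names that differ only in an ending like _2 or _b are one class to them, and where a whole thing is asked for, a point or a joint stands for the part that bears it (a point fixed in the world has none). Each returns a list of dicts, best first, with "conf" (0 to 1); they miss things now and then, are a little off and sometimes report something else, mostly with a low value. They report only what shows in the picture. A call takes as long as a camera call.
- nets.outline_of(picture, name): "region" (480x640 bool, what is visible of it) and "pixel" ([column, row] in pixels, amid what is visible of it).
The state is a dict: "time": time; "q": joint angles; "joint_velocities": joint speeds; "joint_torque": joint torques, N m; "position": TCP position; "tool_rot": TCP orientation; "ft_force": force on the tool from outside, world axes, zero at the start; "moment": the same for the moment, N m; "grip_width": finger opening in m.
Only numpy, scipy, OpenCV 4.12 (cv2) and the standard library are available. Lean on these libraries where they do the work, as an engineer would, in place of code of your own. Each camera call takes 0.05 s, during which the arm holds its last target.

## Working session

There is one attempt and no reset: what is moved stays moved. The work goes in short steps, Python scripts to look and compute and a tool call to move; the robot and the scene stay as the last step left them, time stands still between calls to the robot, and variables do not carry over. Pictures are saved under pics/ and viewed, and the job is handed in when it is done.

Besides the shell and the picture viewer there is one more tool, called after "Call:" by a JSON object that holds its "method" and its "body". play_rows: Moves the arm, as the interface text tells. Its arguments: {"type":"object","properties":{"commands":{"type":"array"},"grip":{"type":"number"},"newtons":{"type":"number"}},"required":["commands"]}

```bash
mkdir -p pics; cat > h.py <<'E'
import numpy as np, cv2
from rig import robot,cams,nets
def save(p,n): cv2.imwrite('pics/'+n,p['img'][:,:,::-1])
def ray(p,px):
    u=(px[0]-p['cx'])/p['fx'];v=(px[1]-p['cy'])/p['fy']
    d=np.array([u,v]);s=d.copy()
    for _ in range(30): s=d/(1+p['k1']*(s@s))
    return np.array([s[0],-s[1],-1.])
def tow(p,px,z):
    M=np.linalg.inv(np.array(p['world_to_cam']));o=M[:3,3];d=M[:3,:3]@ray(p,px)
    return o+d*(z-o[2])/d[2]
def proj(p,X):
    c=(np.array(p['world_to_cam'])@np.r_[X,1])[:3]
    s=np.array([c[0],-c[1]])/-c[2]; s=s*(1+p['k1']*(s@s))
    return s*[p['fx'],p['fy']]+[p['cx'],p['cy']]
E
python3 - <<'E'
from h import *
o=robot.get_obs();print(o, robot.tcp_to_grasp)
for n in('scene','side'):
    p=cams.camera(n);save(p,n+'0.png')
    print(n,np.linalg.inv(np.array(p['world_to_cam']))[:3,3],p['k1'],p['fx'])
    for t,z in dict(slab=.04,tray=.03,sorter=.03,oring=.048,dring=.048,buckle=.048,jar=.09,stamp=.098,block=.07,glue=.13,reel=.04,pot=.09,mallet=.01).items():
        for d in nets.outline_of(p,t)[:2]:
            print(t,round(d['conf'],2),np.round(d['pixel']),np.round(tow(p,d['pixel'],z),3),d['region'].sum())
E
```

```text
{'time': 0.0, 'q': array([ 9.37499857e-01,  5.28470355e-01,  1.43391978e+00, -1.03913789e-05,
        1.18141897e+00, -1.78511207e-01]), 'joint_velocities': array([-0.00012026, -0.00048512,  0.0003887 , -0.00093432, -0.00067483,
       -0.00084101]), 'joint_torque': array([ 5.44352060e-04, -4.40039170e+01, -1.76595247e+01,  6.34364784e-02,
        5.80394478e-02, -1.32943342e-04]), 'position': array([0.27407425, 0.56086551, 0.22156353]), 'tool_rot': array([ 2.25435979e-01,  9.74257354e-01, -1.02007508e-03, -4.33168053e-04]), 'ft_force': array([ 0.57698631,  0.02270505, -0.03051109]), 'moment': array([ 0.05514409,  0.00830908, -0.0347593 ]), 'grip_width': 0.08705001651084077} 0.0187
scene [1.52862195 0.1018385  0.99142043] -0.13292405872309027 577.6869373366443
slab 0.87 [306. 245.] [ 0.605 -0.042  0.04 ] 10251
tray 0.6 [399. 255.] [0.604 0.173 0.03 ] 3665
sorter 0.71 [216. 238.] [ 0.595 -0.258  0.03 ] 3121
sorter 0.47 [396. 255.] [0.607 0.167 0.03 ] 3650
oring 0.62 [270. 238.] [ 0.601 -0.127  0.048] 121
dring 0.69 [349. 235.] [0.571 0.055 0.048] 101
buckle 0.69 [313. 221.] [ 0.533 -0
[... 718 characters left out ...]
7   0.03 ] 7733
sorter 0.18 [196. 164.] [0.419 0.357 0.03 ] 1128
oring 0.59 [342. 287.] [ 0.587 -0.141  0.048] 226
oring 0.44 [438. 418.] [ 0.613 -0.422  0.048] 1938
dring 0.53 [291. 223.] [0.558 0.054 0.048] 178
buckle 0.53 [292. 260.] [ 0.523 -0.041  0.048] 238
jar 0.66 [369. 246.] [ 0.663 -0.1    0.09 ] 423
jar 0.6 [380. 270.] [ 0.653 -0.161  0.09 ] 179
stamp 0.55 [379. 272.] [ 0.647 -0.169  0.098] 192
stamp 0.54 [346. 215.] [ 0.655 -0.013  0.098] 451
block 0.62 [343. 216.] [0.661 0.009 0.07 ] 435
glue 0.87 [438. 418.] [ 0.584 -0.44   0.13 ] 1973
reel 0.86 [366. 463.] [ 0.483 -0.432  0.04 ] 1666
pot 0.72 [274. 128.] [0.628 0.336 0.09 ] 1110
mallet 0.86 [194. 162.] [0.418 0.392 0.01 ] 1091
```

View pics/scene0.png

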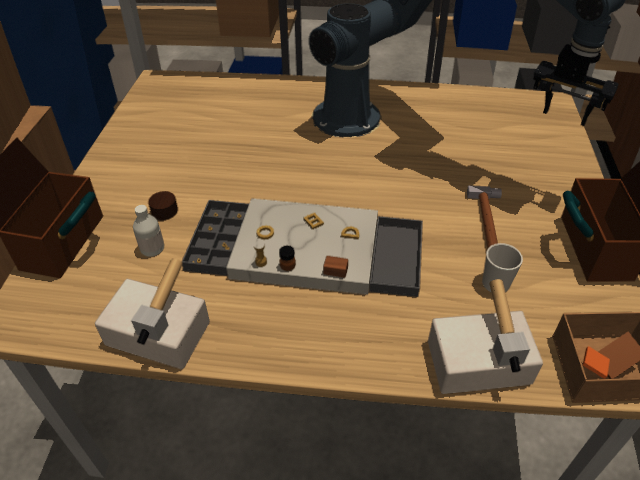

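View pics/side0.png

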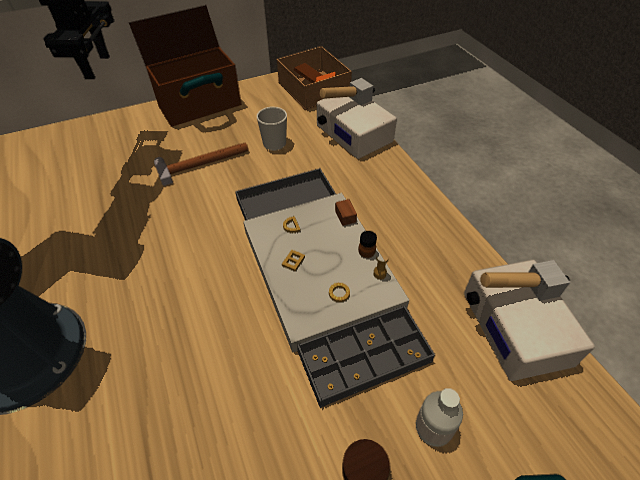

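The plain tray is at the +y end. It shows on the right in the scene view at about px (398,255), and the divided one is on the left. The fittings in the scene view are the ring at (265,232), the buckle at (313,220) and the D-ring at (350,233). The two cameras disagree by about 14 mm, so I'll check them against the slab corners.

```bash
python3 - <<'E'
from h import *
from scipy.optimize import least_squares
P={};C={}
for n in('scene','side'):
    p=cams.camera(n);P[n]=p
    for t in('slab','oring','dring','buckle','jar','stamp','block'):
        d=nets.outline_of(p,t)
        for i,e in enumerate(d[:2]):
            ys,xs=np.nonzero(e['region']);print(n,t,round(e['conf'],2),np.round(e['pixel'],1),'bbox',xs.min(),xs.max(),ys.min(),ys.max())
    im=p['img']; 
    s=(slice(180,310),slice(170,440)) if n=='scene' else (slice(150,420),slice(220,450))
    k=3 if n=='scene' else 2.2
    cv2.imwrite(f'pics/{n}z.png',cv2.resize(im[s][:,:,::-1],None,fx=k,fy=k,interpolation=cv2.INTER_CUBIC)); print(n,k)
E
```

```text
scene slab 0.7 [303.7 247.1] bbox 227 377 199 293
scene oring 0.45 [263.1 234.3] bbox 257 273 226 239
scene oring 0.41 [314.7 219.4] bbox 304 322 213 228
scene dring 0.55 [347. 237.] bbox 341 358 227 238
scene dring 0.24 [264.2 233.3] bbox 257 273 225 239
scene buckle 0.5 [314.3 219.7] bbox 305 322 214 227
scene jar 0.2 [262.8 234.4] bbox 256 273 226 239
scene stamp 0.71 [260.  257.9] bbox 255 265 248 266
scene stamp 0.47 [488.7 206.3] bbox 467 502 185 247
scene block 0.95 [337.1 269.6] bbox 323 347 256 277
scene block 0.61 [218.2 240.1] bbox 182 247 200 274
scene 3
side slab 0.62 [316.1 270.9] bbox 245 408 194 351
side oring 0.66 [340.3 288. ] bbox 329 349 283 302
side dring 0.76 [289.9 222.3] bbox 282 300 216 232
side buckle 0.71 [291.1 261.6] bbox 283 302 251 270
side jar 0.66 [367.9 242.4] bbox 359 375 231 256
side stamp 0.66 [380.9 269.5] bbox 374 387 260 279
side block 0.62 [342.7 214. ] bbox 335 356 200 226
side 2.2
```

View pics/scenez.png

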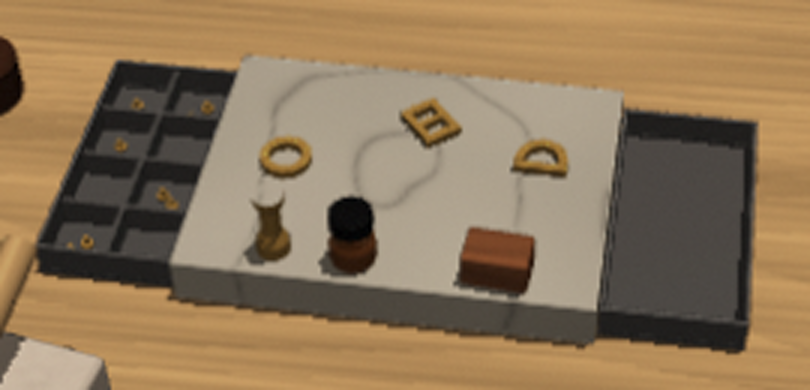

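View pics/sidez.png

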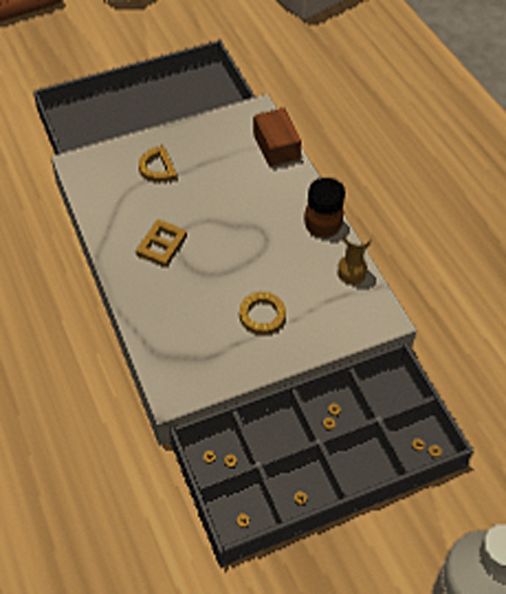

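```bash
python3 - <<'E'
from h import *
A=lambda l:[np.array(a)/3+[170,180] for a in l]
B=lambda l:[np.array(a)/2.2+[220,150] for a in l]
names=['c-x-y','c-x+y','c+x+y','c+x-y','oring','buckle','dring','jar lid','stamp base','block top c','block bl base','block +y+x base']
s=A([(248,57),(622,92),(600,315),(172,268),(285,156),(431,121),(541,158),(351,215),(272,248),(498,246),(458,280),(527,291)])
t=B([(160,420),(55,157),(270,95),(414,333),(263,313),(162,242),(158,163),(326,192),(353,273),(273,127),(284,160),(299,160)])
z=[.04]*4+[.044]*3+[.09,.045,.07,.04,.04]
ps=cams.camera('scene');pt=cams.camera('side')
for n,a,b,zz in zip(names,s,t,z): print(n,np.round(tow(ps,a,zz)[:2],3),np.round(tow(pt,b,zz)[:2],3))
E
```

```text
c-x-y [ 0.459 -0.196] [ 0.458 -0.203]
c-x+y [0.47  0.117] [0.47  0.109]
c+x+y [0.711 0.111] [0.706 0.099]
c+x-y [ 0.7   -0.206] [ 0.689 -0.217]
oring [ 0.577 -0.143] [ 0.578 -0.147]
buckle [ 0.525 -0.034] [ 0.527 -0.038]
dring [0.558 0.057] [0.56  0.055]
jar lid [ 0.679 -0.073] [ 0.672 -0.081]
stamp base [ 0.676 -0.135] [ 0.67  -0.143]
block top c [0.679 0.034] [0.674 0.03 ]
block bl base [0.688 0.006] [0.678 0.01 ]
block +y+x base [0.694 0.057] [0.691 0.004]
```

```bash
cat >> h.py <<'E'
import json
from scipy.spatial.transform import Rotation as R
def plan(tgt,ang,n,pr=True):
    """rows from the present pose to TCP tgt, tool y at world angle ang"""
    o=robot.get_obs();p=o['position'].copy();M=R.from_quat(o['tool_rot'])
    y=M.apply([0,1,0]);cur=np.arctan2(y[1],y[0])
    print('t',o['time'],'pos',np.round(p,4),'ang',round(cur,3),'F',np.round(o['ft_force'],1),'w',round(o['grip_width'],4))
    rows=[]
    for k in range(n,0,-1):
        d=(np.array(tgt)-p)/k; b=M.inv().apply(d)*1000
        y=M.apply([0,1,0]);c=np.arctan2(y[1],y[0]); s=round((c-ang)/k,3)
        r=np.round(b,0); rows.append(dict(x=r[0],y=r[1],z=r[2],spin=s))
        p=p+M.apply(r/1000); M=M*R.from_euler('z',s)
    print(json.dumps(rows[:8]))
E
python3 -c "
from h import *
plan((.558,.013,.20),-.035,16)"
```

```text
t 2.3 pos [0.2745 0.5615 0.2226] ang 1.116 F [-0.4 -0.6  0.6] w 0.0869
[{"x": -31.0, "y": -23.0, "z": 1.0, "spin": 0.072}, {"x": -33.0, "y": -21.0, "z": 1.0, "spin": 0.072}, {"x": -34.0, "y": -18.0, "z": 1.0, "spin": 0.072}, {"x": -35.0, "y": -16.0, "z": 2.0, "spin": 0.072}, {"x": -36.0, "y": -13.0, "z": 1.0, "spin": 0.072}, {"x": -37.0, "y": -11.0, "z": 2.0, "spin": 0.072}, {"x": -38.0, "y": -8.0, "z": 1.0, "spin": 0.072}, {"x": -38.0, "y": -5.0, "z": 2.0, "spin": 0.072}]
```

Call:
{"method": "play_rows", "body": {"commands": [{"x":-31,"y":-23,"z":1,"spin":0.072},{"x":-33,"y":-21,"z":1,"spin":0.072},{"x":-34,"y":-18,"z":1,"spin":0.072},{"x":-35,"y":-16,"z":2,"spin":0.072},{"x":-36,"y":-13,"z":1,"spin":0.072},{"x":-37,"y":-11,"z":2,"spin":0.072},{"x":-38,"y":-8,"z":1,"spin":0.072},{"x":-38,"y":-5,"z":2,"spin":0.072}], "grip": 0.23}}

```text
time: 3.1
position: [0.4182, 0.2829, 0.2117]
tool_rot: [0.498, 0.867, 0.004, 0.001]
ft_force: [-0.1, 0.4, 0.8]
grip_width: 0.0308
```

```bash
python3 -c "
from h import *
plan((.558,.013,.18),-.035,8)"
```

```text
t 3.1 pos [0.4182 0.2829 0.2117] ang 0.527 F [-0.1  0.4  0.8] w 0.0308
[{"x": -38.0, "y": -2.0, "z": 4.0, "spin": 0.07}, {"x": -38.0, "y": 1.0, "z": 4.0, "spin": 0.07}, {"x": -38.0, "y": 3.0, "z": 4.0, "spin": 0.07}, {"x": -37.0, "y": 6.0, "z": 4.0, "spin": 0.07}, {"x": -37.0, "y": 9.0, "z": 4.0, "spin": 0.071}, {"x": -36.0, "y": 11.0, "z": 4.0, "spin": 0.07}, {"x": -36.0, "y": 14.0, "z": 3.0, "spin": 0.071}, {"x": -34.0, "y": 16.0, "z": 4.0, "spin": 0.07}]
```

Call:
{"method": "play_rows", "body": {"commands": [{"x":-38,"y":-2,"z":4,"spin":0.07},{"x":-38,"y":1,"z":4,"spin":0.07},{"x":-38,"y":3,"z":4,"spin":0.07},{"x":-37,"y":6,"z":4,"spin":0.07},{"x":-37,"y":9,"z":4,"spin":0.07},{"x":-36,"y":11,"z":4,"spin":0.07},{"x":-36,"y":14,"z":3,"spin":0.07},{"x":-34,"y":16,"z":4,"spin":0.07}]}}

```text
time: 3.9
position: [0.5614, -0.0002, 0.1811]
tool_rot: [0.727, 0.686, 0.007, 0.001]
ft_force: [0.4, -0.5, -0.3]
grip_width: 0.02
```

```bash
python3 -c "
from h import *
o=robot.get_obs();p=cams.camera('wrist');save(p,'w1.png')
print({k:p[k] for k in p if k not in('img',)})
T=np.eye(4);T[:3,:3]=R.from_quat(o['tool_rot']).as_matrix();T[:3,3]=o['position']
p['world_to_cam']=np.linalg.inv(T@np.array(p['mount']))
for t in('oring','dring','buckle'):
  for e in nets.outline_of(p,t)[:2]:
    if 1:
      ys,xs=np.nonzero(e['region']);c=((xs.min()+xs.max())/2,(ys.min()+ys.max())/2);print(t,e['conf'],c,tow(p,c,.044))
plan((.558,.013,.08),-.035,5)"
```

```text
{'fx': 427.5920995057778, 'fy': 427.5920995057778, 'cx': 318.80648786835303, 'cy': 239.30844973043176, 'k1': 0.028976132439741203, 'mount': array([[-3.73822268e-04,  9.52258352e-01,  3.05293125e-01,
         8.38374983e-02],
       [ 9.99999874e-01,  2.53444730e-04,  4.33934961e-04,
        -1.33840106e-04],
       [ 3.35843257e-04,  3.05293249e-01, -9.52258326e-01,
        -1.62060022e-01],
       [ 0.00000000e+00,  0.00000000e+00,  0.00000000e+00,
         1.00000000e+00]]), 'shot': 7}
oring 0.95 (np.float64(338.5), np.float64(406.0)) [ 0.56997046 -0.15731023  0.044     ]
dring 0.7 (np.float64(303.0), np.float64(150.5)) [0.55493446 0.05346312 0.044     ]
buckle 0.97 (np.float64(271.0), np.float64(276.0)) [ 0.52443642 -0.03785694  0.044     ]
t 4.1 pos [0.5605 0.0008 0.1807] ang -0.056 F [ 0.2  0.4 -0.4] w 0.0197
[{"x": 2.0, "y": -1.0, "z": 20.0, "spin": -0.004}, {"x": 2.0, "y": -1.0, "z": 20.0, "spin": -0.004}, {"x": 2.0, "y": -1.0, "z": 20.0, "spin": -0.004}, {"x": 3.0, "y": -1.0, "z": 20.0, "spin": -0.005}, {"x": 2.0, "y": -0.0, "z": 21.0, "spin": -0.004}]
```

View pics/w1.png

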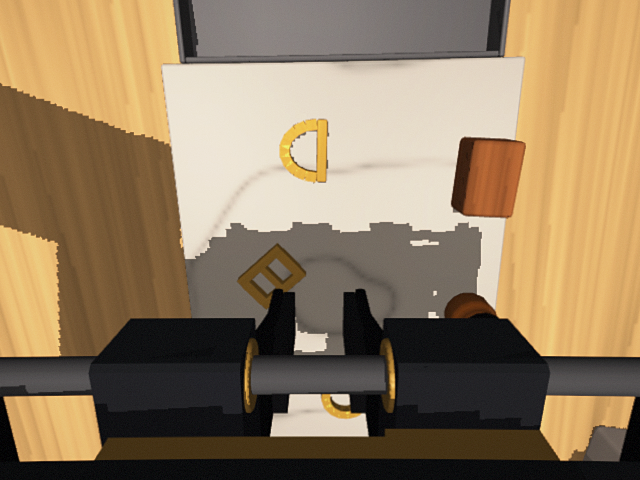

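The wrist view shows the plain tray at the top. The D-ring is at px (303,150), bar towards +x, and the buckle is at (271,276). These agree with the side camera to about 3 mm. I'll lower behind the D-ring.

Call:
{"method": "play_rows", "body": {"commands": [{"x":2,"y":-1,"z":26,"spin":-0.004},{"x":2,"y":-1,"z":26,"spin":-0.004},{"x":2,"y":-1,"z":26,"spin":-0.004},{"x":3,"y":-1,"z":26,"spin":-0.005},{"x":2,"y":0,"z":20,"spin":-0.004},{"z":5},{"z":0}]}}

```text
invalid input
```

```bash
python3 -c "
from h import *
plan((.557,.013,.0435),-.035,3)
save(cams.camera('side'),'s2.png');save(cams.camera('wrist'),'w2.png')"
```

```text
t 4.1 pos [0.5605 0.0008 0.1807] ang -0.056 F [ 0.2  0.4 -0.4] w 0.0197
[{"x": 4.0, "y": -2.0, "z": 46.0, "spin": -0.007}, {"x": 3.0, "y": -2.0, "z": 46.0, "spin": -0.007}, {"x": 4.0, "y": -1.0, "z": 45.0, "spin": -0.007}]
```

View pics/s2.png

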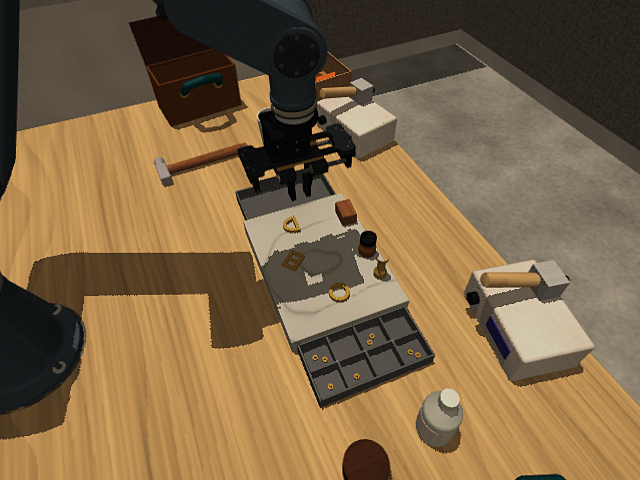

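View pics/w2.png

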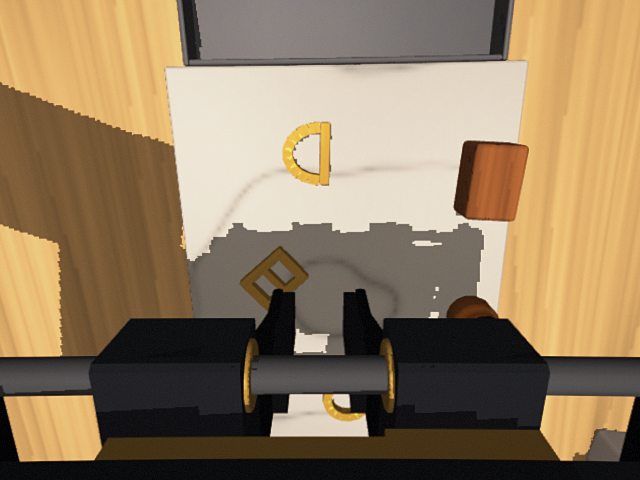

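The call was refused because every row needs all four keys. I'll resend it complete.

Call:
{"method": "play_rows", "body": {"commands": [{"x":2,"y":-1,"z":26,"spin":-0.004},{"x":2,"y":-1,"z":26,"spin":-0.004},{"x":2,"y":-1,"z":26,"spin":-0.004},{"x":3,"y":-1,"z":26,"spin":-0.005},{"x":3,"y":0,"z":20,"spin":-0.004},{"x":0,"y":0,"z":5,"spin":0},{"x":0,"y":0,"z":0,"spin":0}]}}

```text
time: 4.9
position: [0.5558, 0.026, 0.052]
tool_rot: [0.713, 0.702, 0.008, 0.002]
ft_force: [-0.2, -0.1, -0.2]
grip_width: 0.0198
```

```bash
python3 -c "
from h import *
plan((.557,.013,.0435),-.035,3)
save(cams.camera('wrist'),'w3.png')"
```

```text
t 4.9 pos [0.5558 0.026  0.052 ] ang -0.015 F [-0.2 -0.1 -0.2] w 0.0198
[{"x": -4.0, "y": 0.0, "z": 3.0, "spin": 0.007}, {"x": -5.0, "y": 1.0, "z": 3.0, "spin": 0.006}, {"x": -4.0, "y": 0.0, "z": 2.0, "spin": 0.007}]
```

View pics/w3.png

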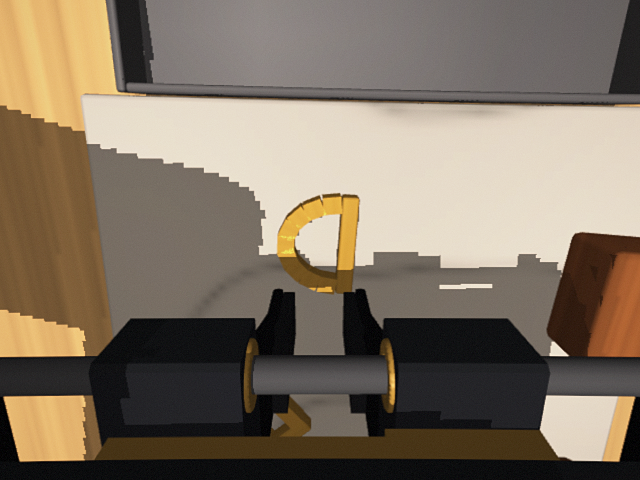

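Call:
{"method": "play_rows", "body": {"commands": [{"x":-8,"y":1,"z":0,"spin":0.007},{"x":-8,"y":1,"z":2,"spin":0.007},{"x":0,"y":0,"z":4,"spin":0.006},{"x":0,"y":0,"z":2,"spin":0},{"x":0,"y":0,"z":0,"spin":0}]}}

```text
time: 5.45
position: [0.5609, 0.0076, 0.0479]
tool_rot: [0.72, 0.694, 0.011, 0.006]
ft_force: [0.3, -0.3, 0.4]
grip_width: 0.02
```

```bash
python3 -c "
from h import *
plan((.559,.13,.0425),-.035,8)
save(cams.camera('wrist'),'w4.png')"
```

```text
t 5.45 pos [0.5609 0.0076 0.0479] ang -0.038 F [ 0.3 -0.3  0.4] w 0.02
[{"x": 15.0, "y": -1.0, "z": 1.0, "spin": -0.0}, {"x": 15.0, "y": -1.0, "z": 1.0, "spin": -0.0}, {"x": 15.0, "y": -1.0, "z": 1.0, "spin": -0.0}, {"x": 15.0, "y": -1.0, "z": 1.0, "spin": -0.001}, {"x": 16.0, "y": -1.0, "z": 1.0, "spin": -0.0}, {"x": 15.0, "y": -1.0, "z": 0.0, "spin": -0.001}, {"x": 16.0, "y": -0.0, "z": 1.0, "spin": -0.0}, {"x": 15.0, "y": -1.0, "z": 0.0, "spin": -0.001}]
```

View pics/w4.png

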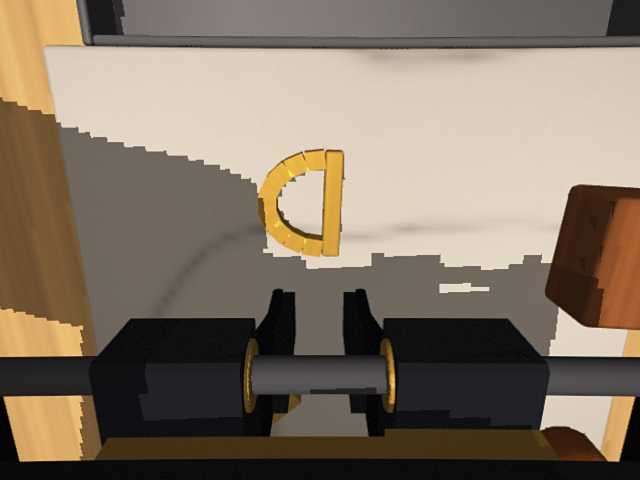

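Call:
{"method": "play_rows", "body": {"commands": [{"x":0,"y":-3,"z":3,"spin":0},{"x":0,"y":0,"z":2,"spin":0},{"x":0,"y":0,"z":0,"spin":0}]}}

```text
time: 5.8
position: [0.5575, 0.0079, 0.0425]
tool_rot: [0.72, 0.694, 0.011, 0.006]
ft_force: [-0.2, -0.3, -0.3]
grip_width: 0.02
```

```bash
python3 -c "
from h import *
plan((.559,.13,.0425),-.035,8)
print(R.from_quat(robot.get_obs()['tool_rot']).apply([0,0,1]))
"
```

```text
t 5.8 pos [0.5575 0.0079 0.0425] ang -0.037 F [-0.2 -0.3 -0.3] w 0.02
[{"x": 15.0, "y": -0.0, "z": 0.0, "spin": -0.0}, {"x": 15.0, "y": -0.0, "z": 0.0, "spin": -0.0}, {"x": 15.0, "y": -1.0, "z": 0.0, "spin": -0.0}, {"x": 15.0, "y": -0.0, "z": 0.0, "spin": -0.0}, {"x": 16.0, "y": -1.0, "z": 0.0, "spin": -0.001}, {"x": 15.0, "y": -0.0, "z": 0.0, "spin": -0.0}, {"x": 16.0, "y": -1.0, "z": 0.0, "spin": -0.001}, {"x": 15.0, "y": -0.0, "z": 1.0, "spin": -0.0}]
[ 0.02317738  0.00656031 -0.99970984]
```

Call:
{"method": "play_rows", "body": {"commands": [{"x":12,"y":0,"z":0,"spin":0},{"x":13,"y":0,"z":0,"spin":0},{"x":13,"y":-1,"z":0,"spin":0},{"x":13,"y":0,"z":0,"spin":0}]}}

```text
time: 6.2
position: [0.5585, 0.0621, 0.0427]
tool_rot: [0.721, 0.693, 0.011, 0.006]
ft_force: [0.1, 0.4, -0.5]
grip_width: 0.0202
```

```bash
python3 -c "
from h import *
plan((.560,.13,.0425),-.035,6)
save(cams.camera('wrist'),'w5.png')"
```

```text
t 6.2 pos [0.5585 0.0621 0.0427] ang -0.04 F [ 0.1  0.4 -0.5] w 0.0202
[{"x": 11.0, "y": -0.0, "z": 0.0, "spin": -0.001}, {"x": 11.0, "y": -0.0, "z": 0.0, "spin": -0.001}, {"x": 11.0, "y": -0.0, "z": 0.0, "spin": -0.001}, {"x": 12.0, "y": -0.0, "z": 0.0, "spin": -0.001}, {"x": 11.0, "y": -1.0, "z": 0.0, "spin": -0.0}, {"x": 12.0, "y": -0.0, "z": 1.0, "spin": -0.001}]
```

View pics/w5.png

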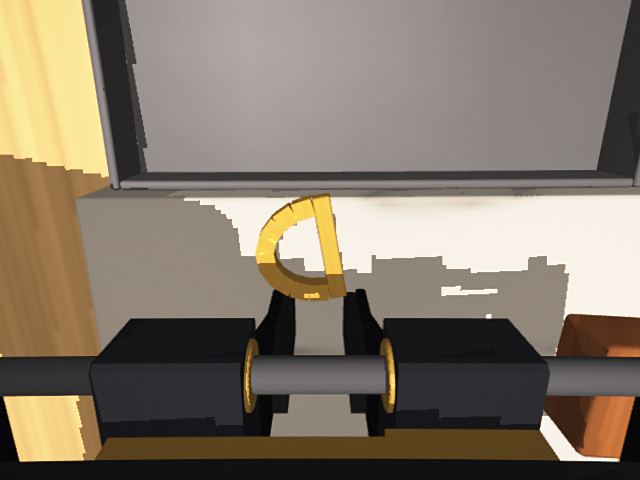

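The D-ring slides ahead of the tips and is now at the slab edge. I'll push on.

Call:
{"method": "play_rows", "body": {"commands": [{"x":13,"y":0,"z":0,"spin":0},{"x":14,"y":0,"z":0,"spin":0},{"x":15,"y":0,"z":0,"spin":0},{"x":15,"y":0,"z":0,"spin":0},{"x":14,"y":0,"z":0,"spin":0}]}}

```text
time: 6.75
position: [0.5611, 0.1414, 0.0436]
tool_rot: [0.72, 0.694, 0.011, 0.005]
ft_force: [0.2, 0.2, 0.3]
grip_width: 0.02
```

```bash
python3 -c "
from h import *
plan((.527,-.078,.10),-.035,8)
save(cams.camera('wrist'),'w6.png')"
```

```text
t 6.75 pos [0.5611 0.1414 0.0436] ang -0.037 F [0.2 0.2 0.3] w 0.02
[{"x": -28.0, "y": -3.0, "z": -7.0, "spin": -0.0}, {"x": -27.0, "y": -3.0, "z": -7.0, "spin": -0.0}, {"x": -28.0, "y": -3.0, "z": -7.0, "spin": -0.0}, {"x": -27.0, "y": -3.0, "z": -8.0, "spin": -0.0}, {"x": -28.0, "y": -3.0, "z": -7.0, "spin": -0.001}, {"x": -27.0, "y": -3.0, "z": -8.0, "spin": -0.0}, {"x": -28.0, "y": -3.0, "z": -7.0, "spin": -0.001}, {"x": -27.0, "y": -4.0, "z": -8.0, "spin": -0.0}]
```

View pics/w6.png

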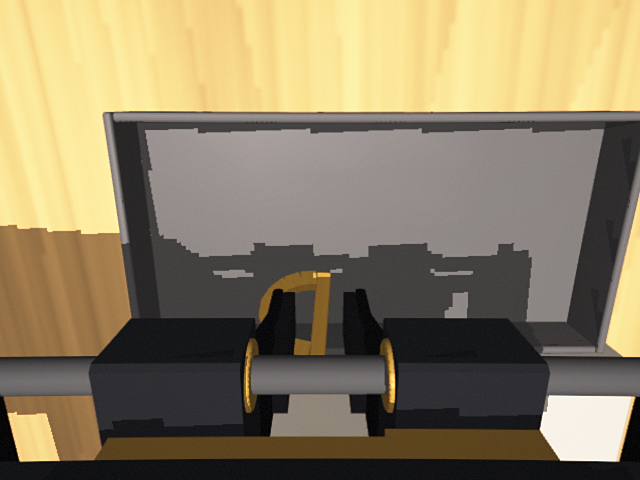

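The D-ring has dropped into the tray, around px (300,310). I'll raise the tool and go back behind the buckle.

Call:
{"method": "play_rows", "body": {"commands": [{"x":0,"y":0,"z":-30,"spin":0},{"x":-10,"y":-3,"z":-30,"spin":0},{"x":-35,"y":-6,"z":-10,"spin":0},{"x":-40,"y":-6,"z":0,"spin":0},{"x":-40,"y":-6,"z":0,"spin":0},{"x":-40,"y":-6,"z":0,"spin":0},{"x":-35,"y":-6,"z":0,"spin":0},{"x":0,"y":0,"z":0,"spin":0}]}}

```text
time: 7.6
position: [0.5212, -0.0581, 0.1144]
tool_rot: [0.716, 0.698, 0.013, 0.008]
ft_force: [0.5, 1.2, -1.1]
grip_width: 0.0199
```

```bash
cat >> h.py <<'E'
def wl(n,names=('oring','dring','buckle')):
    o=robot.get_obs();p=cams.camera('wrist');save(p,n)
    T=np.eye(4);T[:3,:3]=R.from_quat(o['tool_rot']).as_matrix();T[:3,3]=o['position']
    p['world_to_cam']=np.linalg.inv(T@np.array(p['mount']))
    for t in names:
      for e in nets.outline_of(p,t)[:1]:
        ys,xs=np.nonzero(e['region']);c=((xs.min()+xs.max())/2,(ys.min()+ys.max())/2);print(t,round(e['conf'],2),c,np.round(tow(p,c,.044),3))
E
python3 -c "
from h import *
wl('w7.png')
plan((.525,-.082,.06),-.035,5)"
```

```text
buckle 0.66 (np.float64(320.5), np.float64(221.0)) [ 0.525 -0.038  0.044]
t 7.8 pos [ 0.5212 -0.0534  0.1141] ang -0.021 F [-0.4  0.2 -0.4] w 0.0203
[{"x": -6.0, "y": 1.0, "z": 11.0, "spin": 0.003}, {"x": -6.0, "y": 0.0, "z": 11.0, "spin": 0.003}, {"x": -6.0, "y": 1.0, "z": 11.0, "spin": 0.003}, {"x": -5.0, "y": 1.0, "z": 10.0, "spin": 0.003}, {"x": -6.0, "y": 0.0, "z": 11.0, "spin": 0.002}]
```

View pics/w7.png

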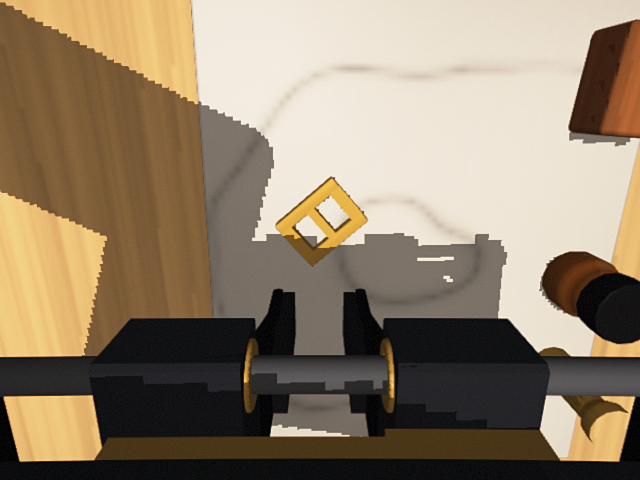

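The buckle is at px (320,221) with one corner pointing at the gap between the fingers, which will cradle it. I'll lower behind it.

Call:
{"method": "play_rows", "body": {"commands": [{"x":-10,"y":2,"z":16,"spin":0.003},{"x":-10,"y":2,"z":16,"spin":0.003},{"x":-6,"y":1,"z":16,"spin":0.003},{"x":-3,"y":0,"z":12,"spin":0.003},{"x":0,"y":0,"z":0,"spin":0.002}]}}

```text
time: 8.3
position: [0.5294, -0.0748, 0.0527]
tool_rot: [0.715, 0.699, 0.014, 0.007]
ft_force: [-0.6, 0.5, 0.1]
grip_width: 0.0201
```

```bash
python3 -c "
from h import *
wl('w8.png')
plan((.525,-.082,.0425),-.035,2)"
```

```text
buckle 0.95 (np.float64(305.0), np.float64(220.5)) [ 0.525 -0.037  0.044]
t 8.5 pos [ 0.5305 -0.0756  0.0547] ang -0.023 F [-0.7 -0.2 -0.9] w 0.0203
[{"x": -3.0, "y": -3.0, "z": 6.0, "spin": 0.006}, {"x": -4.0, "y": -3.0, "z": 6.0, "spin": 0.006}]
```

View pics/w8.png

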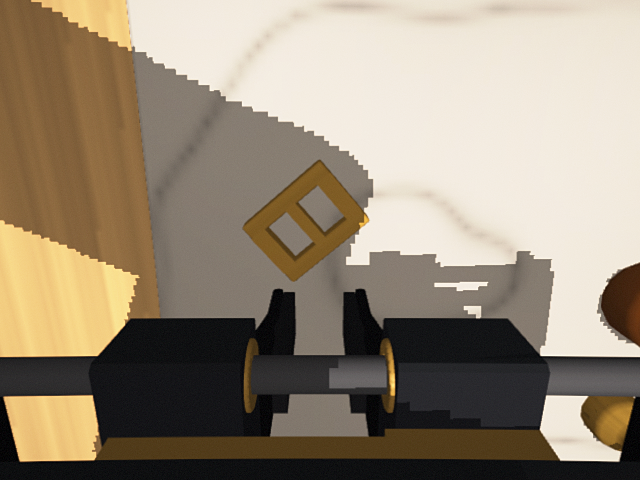

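Call:
{"method": "play_rows", "body": {"commands": [{"x":-3,"y":-4,"z":5,"spin":0.006},{"x":-3,"y":-4,"z":5,"spin":0.006},{"x":0,"y":0,"z":2,"spin":0},{"x":0,"y":0,"z":0,"spin":0}]}}

```text
time: 8.9
position: [0.5227, -0.0817, 0.0432]
tool_rot: [0.72, 0.694, 0.015, 0.011]
ft_force: [-0.1, 1.2, -1.0]
grip_width: 0.0203
```

```bash
python3 -c "
from h import *
wl('w9.png')
plan((.534,.14,.0425),-.035,8)"
```

```text
buckle 0.9 (np.float64(320.5), np.float64(209.0)) [ 0.525 -0.037  0.044]
t 9.1 pos [ 0.5233 -0.0816  0.0435] ang -0.035 F [ 0.8 -0.1 -0.2] w 0.02
[{"x": 28.0, "y": 0.0, "z": 0.0, "spin": -0.0}, {"x": 28.0, "y": 0.0, "z": 0.0, "spin": -0.0}, {"x": 28.0, "y": 0.0, "z": 0.0, "spin": -0.0}, {"x": 28.0, "y": 1.0, "z": 1.0, "spin": -0.0}, {"x": 27.0, "y": 0.0, "z": 0.0, "spin": -0.0}, {"x": 28.0, "y": 1.0, "z": 1.0, "spin": -0.0}, {"x": 27.0, "y": 0.0, "z": 0.0, "spin": -0.0}, {"x": 28.0, "y": 1.0, "z": 1.0, "spin": -0.0}]
```

View pics/w9.png

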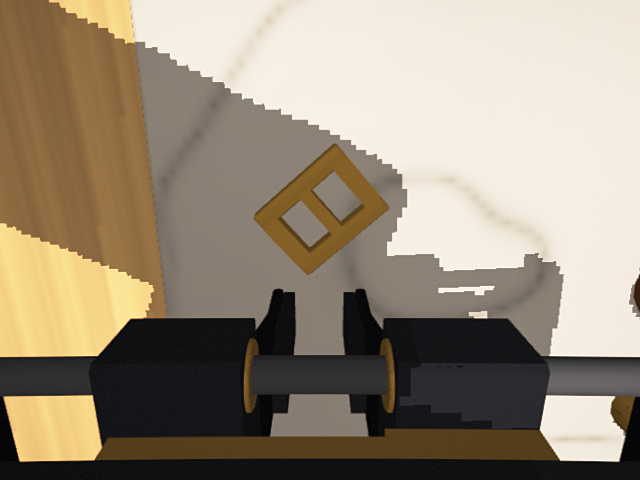

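Call:
{"method": "play_rows", "body": {"commands": [{"x":12,"y":0,"z":0,"spin":0},{"x":14,"y":0,"z":0,"spin":0},{"x":15,"y":1,"z":0,"spin":0},{"x":15,"y":0,"z":0,"spin":0},{"x":15,"y":0,"z":0,"spin":0},{"x":15,"y":1,"z":0,"spin":0}]}}

```text
time: 9.7
position: [0.5285, 0.0107, 0.0447]
tool_rot: [0.72, 0.694, 0.016, 0.011]
ft_force: [0.6, 0.3, -0.3]
grip_width: 0.0198
```

```bash
python3 -c "
from h import *
wl('w10.png')
plan((.534,.14,.0425),-.035,8)"
```

```text
oring 0.48 (np.float64(605.5), np.float64(445.5)) [ 0.662 -0.067  0.044]
dring 0.59 (np.float64(360.0), np.float64(25.0)) [0.547 0.119 0.044]
buckle 0.88 (np.float64(332.0), np.float64(255.0)) [0.535 0.035 0.044]
t 9.9 pos [0.5288 0.0096 0.0447] ang -0.036 F [ 0.  -0.3 -0.1] w 0.0201
[{"x": 16.0, "y": 0.0, "z": 0.0, "spin": -0.0}, {"x": 16.0, "y": 0.0, "z": 0.0, "spin": -0.0}, {"x": 16.0, "y": 0.0, "z": 1.0, "spin": -0.0}, {"x": 16.0, "y": 0.0, "z": 0.0, "spin": -0.0}, {"x": 17.0, "y": 0.0, "z": 1.0, "spin": -0.0}, {"x": 16.0, "y": 0.0, "z": 0.0, "spin": -0.0}, {"x": 17.0, "y": 0.0, "z": 1.0, "spin": -0.0}, {"x": 16.0, "y": 0.0, "z": 0.0, "spin": -0.001}]
```

View pics/w10.png

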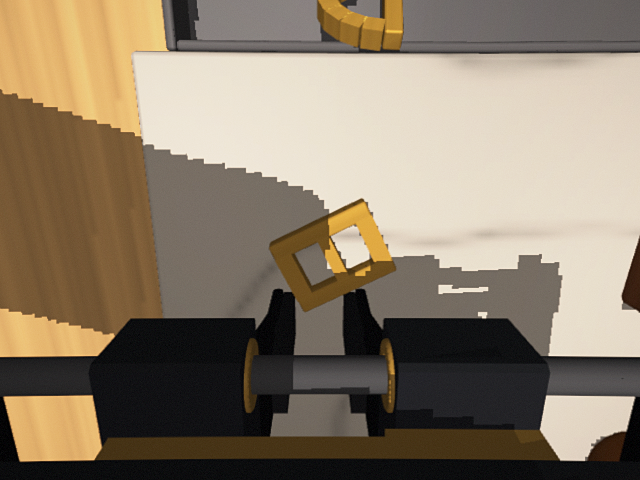

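Call:
{"method": "play_rows", "body": {"commands": [{"x":13,"y":1,"z":1,"spin":0},{"x":15,"y":1,"z":0,"spin":0},{"x":15,"y":1,"z":0,"spin":0},{"x":15,"y":1,"z":0,"spin":0}]}}

```text
time: 10.3
position: [0.5358, 0.0673, 0.0441]
tool_rot: [0.722, 0.692, 0.016, 0.012]
ft_force: [-0.7, 0.1, 0.4]
grip_width: 0.0199
```

```bash
python3 -c "
from h import *
wl('w11.png')
plan((.538,.14,.0425),-.035,5)"
```

```text
dring 0.75 (np.float64(341.5), np.float64(155.5)) [0.547 0.132 0.044]
buckle 0.67 (np.float64(332.5), np.float64(255.0)) [0.542 0.092 0.044]
t 10.5 pos [0.5357 0.0669 0.0441] ang -0.041 F [-0.2  0.5 -0.2] w 0.02
[{"x": 15.0, "y": -0.0, "z": 0.0, "spin": -0.001}, {"x": 15.0, "y": -0.0, "z": 1.0, "spin": -0.001}, {"x": 14.0, "y": -0.0, "z": 0.0, "spin": -0.001}, {"x": 15.0, "y": -0.0, "z": 1.0, "spin": -0.002}, {"x": 14.0, "y": -1.0, "z": 0.0, "spin": -0.001}]
```

View pics/w11.png

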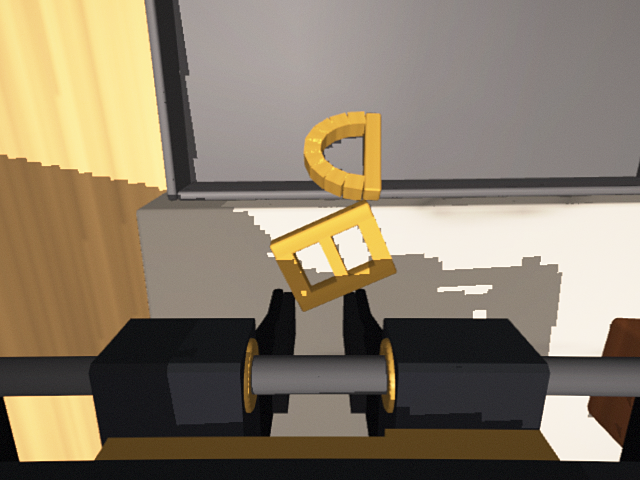

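Call:
{"method": "play_rows", "body": {"commands": [{"x":14,"y":0,"z":0,"spin":0},{"x":18,"y":0,"z":1,"spin":0},{"x":20,"y":0,"z":0,"spin":0},{"x":20,"y":0,"z":0,"spin":0},{"x":3,"y":0,"z":0,"spin":0}]}}

```text
time: 11.0
position: [0.5396, 0.1426, 0.0434]
tool_rot: [0.724, 0.689, 0.016, 0.012]
ft_force: [-0.4, 0.1, 0.6]
grip_width: 0.02
```

```bash
python3 -c "
from h import *
wl('w12.png')
plan((.575,-.19,.11),-.035,8);save(cams.camera('side'),'s12.png')"
```

```text
dring 0.81 (np.float64(338.0), np.float64(312.5)) [0.547 0.142 0.044]
buckle 0.78 (np.float64(324.5), np.float64(281.0)) [0.542 0.157 0.044]
t 11.2 pos [0.5395 0.1403 0.0434] ang -0.051 F [-0.4 -0.2 -1.1] w 0.0196
[{"x": -41.0, "y": 7.0, "z": -8.0, "spin": -0.002}, {"x": -41.0, "y": 7.0, "z": -8.0, "spin": -0.002}, {"x": -41.0, "y": 7.0, "z": -8.0, "spin": -0.002}, {"x": -41.0, "y": 6.0, "z": -8.0, "spin": -0.002}, {"x": -41.0, "y": 7.0, "z": -9.0, "spin": -0.002}, {"x": -41.0, "y": 6.0, "z": -8.0, "spin": -0.002}, {"x": -41.0, "y": 6.0, "z": -9.0, "spin": -0.002}, {"x": -41.0, "y": 7.0, "z": -8.0, "spin": -0.002}]
```

View pics/w12.png

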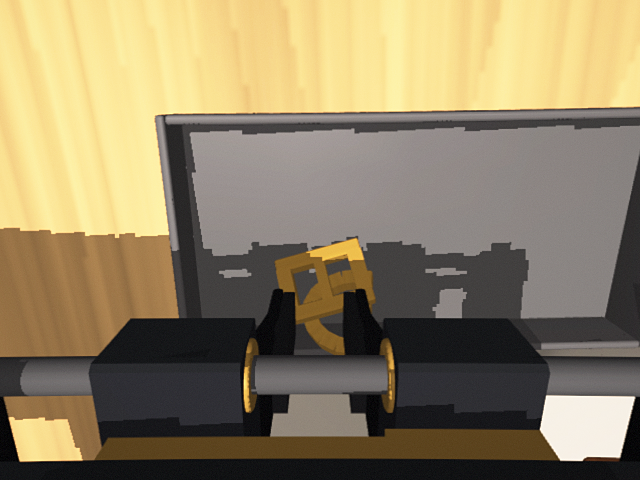

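The buckle has landed on the D-ring, both in the tray, around px (325,290). Next I'll go up and back for the round ring.

Call:
{"method": "play_rows", "body": {"commands": [{"x":0,"y":0,"z":-35,"spin":0},{"x":-10,"y":3,"z":-35,"spin":0},{"x":-40,"y":7,"z":-10,"spin":-0.003},{"x":-45,"y":7,"z":0,"spin":-0.003},{"x":-45,"y":7,"z":0,"spin":-0.003},{"x":-45,"y":6,"z":0,"spin":-0.003},{"x":-45,"y":6,"z":0,"spin":-0.003},{"x":-40,"y":6,"z":0,"spin":0}]}}

```text
time: 12.05
position: [0.5646, -0.144, 0.1265]
tool_rot: [0.72, 0.694, 0.014, 0.012]
ft_force: [-0.1, 0.4, 0.3]
grip_width: 0.0202
```

```bash
python3 -c "
from h import *
wl('w13.png')
plan((.575,-.184,.11),-.035,2)"
```

```text
oring 0.57 (np.float64(333.5), np.float64(251.5)) [ 0.576 -0.147  0.044]
t 12.25 pos [ 0.5643 -0.1424  0.1261] ang -0.039 F [ 0.3  0.1 -0. ] w 0.02
[{"x": -21.0, "y": 6.0, "z": 8.0, "spin": -0.002}, {"x": -20.0, "y": 6.0, "z": 8.0, "spin": -0.002}]
```

View pics/w13.png

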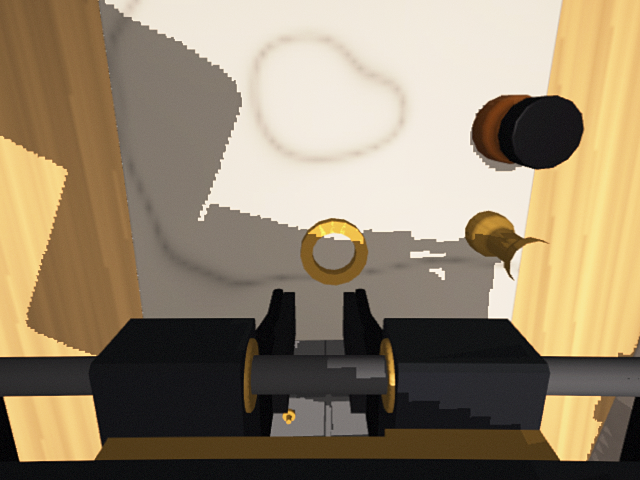

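The ring is at px (334,251), which is (0.576, -0.147). The jar and stamp stand untouched.

Call:
{"method": "play_rows", "body": {"commands": [{"x":-22,"y":5,"z":10,"spin":-0.002},{"x":-20,"y":4,"z":18,"spin":-0.002},{"x":-3,"y":0,"z":20,"spin":0},{"x":-1,"y":0,"z":15,"spin":0},{"x":0,"y":0,"z":5,"spin":0},{"x":0,"y":0,"z":0,"spin":0}]}}

```text
time: 12.85
position: [0.5706, -0.1812, 0.0561]
tool_rot: [0.717, 0.697, 0.014, 0.008]
ft_force: [0.1, 0.7, 0.6]
grip_width: 0.0203
```

```bash
python3 -c "
from h import *
wl('w14.png')
plan((.576,-.186,.0430),-.035,2)"
```

```text
oring 0.65 (np.float64(329.5), np.float64(223.5)) [ 0.576 -0.146  0.044]
t 13.05 pos [ 0.5721 -0.1824  0.0577] ang -0.029 F [-0.2 -0.7  0.2] w 0.0198
[{"x": -2.0, "y": 2.0, "z": 7.0, "spin": 0.003}, {"x": -2.0, "y": 2.0, "z": 8.0, "spin": 0.003}]
```

View pics/w14.png

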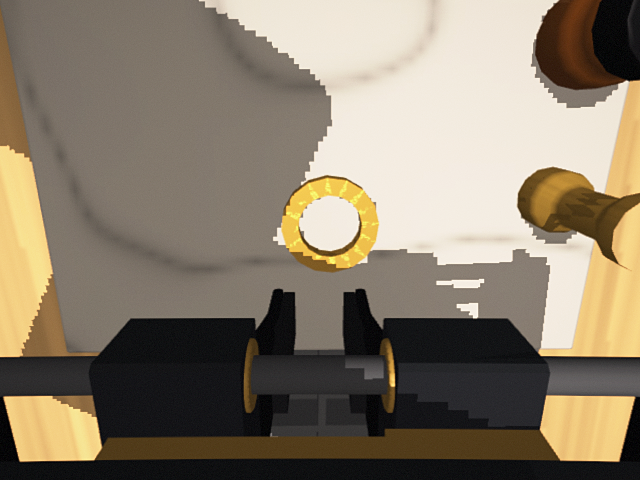

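Call:
{"method": "play_rows", "body": {"commands": [{"x":-2,"y":2,"z":6,"spin":0.003},{"x":-2,"y":2,"z":6,"spin":0.003},{"x":0,"y":0,"z":2,"spin":0},{"x":0,"y":0,"z":0,"spin":0}]}}

```text
time: 13.45
position: [0.5782, -0.1872, 0.0447]
tool_rot: [0.719, 0.695, 0.015, 0.012]
ft_force: [-0.1, -0.5, -0.1]
grip_width: 0.0205
```

```bash
python3 -c "
from h import *
wl('w15.png')
plan((.586,.09,.0430),-.035,16)"
```

```text
oring 0.75 (np.float64(311.0), np.float64(217.0)) [ 0.576 -0.146  0.044]
t 13.65 pos [ 0.5782 -0.1871  0.0451] ang -0.034 F [-0.5  0.2 -0.9] w 0.0197
[{"x": 17.0, "y": -0.0, "z": 0.0, "spin": 0.0}, {"x": 17.0, "y": -0.0, "z": 0.0, "spin": 0.0}, {"x": 17.0, "y": -0.0, "z": 0.0, "spin": 0.0}, {"x": 17.0, "y": -0.0, "z": 0.0, "spin": 0.0}, {"x": 17.0, "y": -0.0, "z": 0.0, "spin": 0.0}, {"x": 17.0, "y": -0.0, "z": 0.0, "spin": 0.0}, {"x": 18.0, "y": -0.0, "z": 0.0, "spin": 0.0}, {"x": 17.0, "y": -0.0, "z": 0.0, "spin": 0.0}]
```

View pics/w15.png

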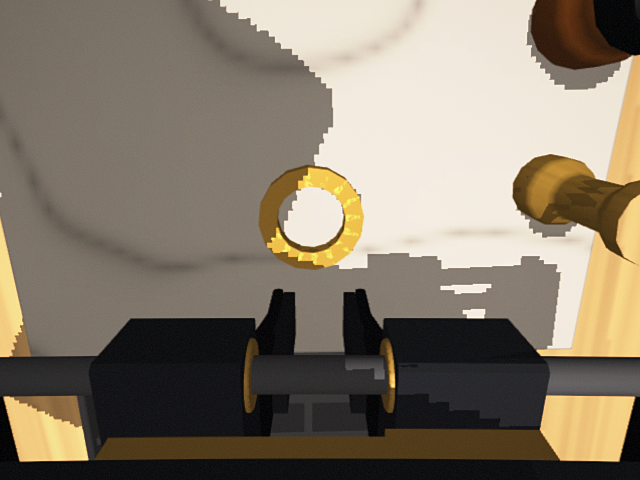

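Call:
{"method": "play_rows", "body": {"commands": [{"x":10,"y":-2,"z":2,"spin":0},{"x":12,"y":0,"z":0,"spin":0},{"x":14,"y":0,"z":0,"spin":0},{"x":15,"y":0,"z":0,"spin":0},{"x":15,"y":0,"z":0,"spin":0},{"x":15,"y":1,"z":0,"spin":0},{"x":15,"y":1,"z":0,"spin":0}]}}

```text
time: 14.35
position: [0.5814, -0.0833, 0.0439]
tool_rot: [0.719, 0.694, 0.015, 0.012]
ft_force: [-0.3, -0.4, 0.0]
grip_width: 0.0197
```

```bash
python3 -c "
from h import *
wl('w16.png')
plan((.598,.09,.0430),-.035,11)"
```

```text
oring 0.63 (np.float64(318.5), np.float64(252.0)) [ 0.582 -0.057  0.044]
dring 0.54 (np.float64(566.5), np.float64(303.0)) [ 0.686 -0.085  0.044]
t 14.55 pos [ 0.5816 -0.0845  0.0439] ang -0.035 F [ 0.6 -0.1  0.4] w 0.0199
[{"x": 16.0, "y": 1.0, "z": 0.0, "spin": 0.0}, {"x": 16.0, "y": 1.0, "z": 0.0, "spin": 0.0}, {"x": 16.0, "y": 1.0, "z": 0.0, "spin": 0.0}, {"x": 16.0, "y": 1.0, "z": 0.0, "spin": 0.0}, {"x": 16.0, "y": 1.0, "z": 0.0, "spin": 0.0}, {"x": 16.0, "y": 1.0, "z": 0.0, "spin": 0.0}, {"x": 16.0, "y": 1.0, "z": 0.0, "spin": 0.0}, {"x": 16.0, "y": 1.0, "z": 1.0, "spin": 0.0}]
```

View pics/w16.png

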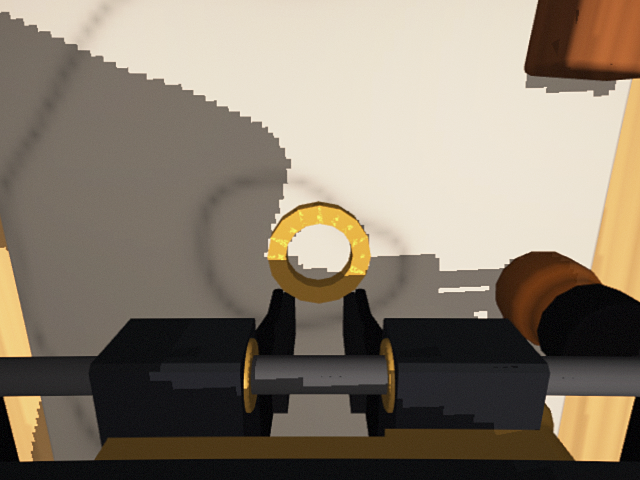

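The ring is cradled between the tips at px (318,252).

Call:
{"method": "play_rows", "body": {"commands": [{"x":13,"y":1,"z":0,"spin":0},{"x":16,"y":1,"z":0,"spin":0},{"x":16,"y":2,"z":0,"spin":0},{"x":16,"y":1,"z":0,"spin":0},{"x":16,"y":2,"z":0,"spin":0},{"x":16,"y":1,"z":0,"spin":0},{"x":16,"y":2,"z":0,"spin":0},{"x":16,"y":1,"z":0,"spin":0}]}}

```text
time: 15.35
position: [0.5998, 0.0406, 0.0449]
tool_rot: [0.723, 0.69, 0.016, 0.013]
ft_force: [-1.2, -0.8, -0.1]
grip_width: 0.0199
```

```bash
python3 -c "
from h import *
wl('w17.png')
plan((.60,.14,.0430),-.035,4)"
```

```text
oring 0.85 (np.float64(318.0), np.float64(251.0)) [0.601 0.067 0.044]
dring 0.57 (np.float64(184.0), np.float64(93.0)) [0.556 0.129 0.044]
buckle 0.88 (np.float64(163.5), np.float64(54.0)) [0.551 0.142 0.044]
t 15.55 pos [0.5994 0.04   0.0448] ang -0.046 F [-0.3  1.  -0.5] w 0.0201
[{"x": 25.0, "y": -1.0, "z": 1.0, "spin": -0.003}, {"x": 25.0, "y": -1.0, "z": 0.0, "spin": -0.003}, {"x": 25.0, "y": -1.0, "z": 1.0, "spin": -0.002}, {"x": 25.0, "y": -1.0, "z": 0.0, "spin": -0.003}]
```

View pics/w17.png

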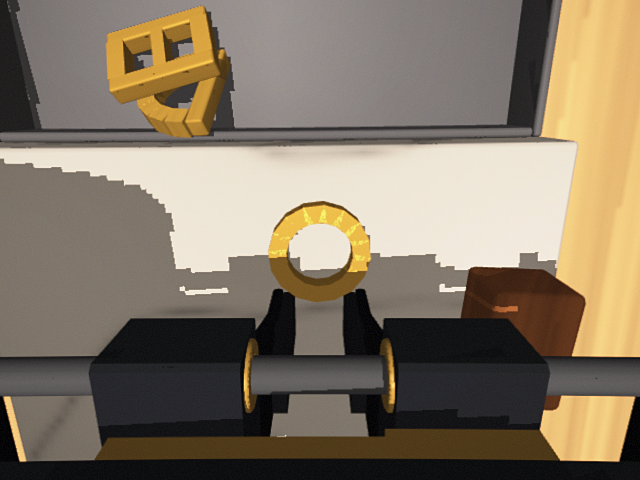

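Call:
{"method": "play_rows", "body": {"commands": [{"x":15,"y":0,"z":1,"spin":0},{"x":18,"y":0,"z":0,"spin":0},{"x":22,"y":0,"z":0,"spin":0},{"x":24,"y":0,"z":0,"spin":0},{"x":18,"y":0,"z":0,"spin":0},{"x":0,"y":0,"z":-30,"spin":0},{"x":0,"y":0,"z":-40,"spin":0},{"x":-30,"y":0,"z":-40,"spin":0}]}}

```text
time: 16.35
position: [0.594, 0.1112, 0.1493]
tool_rot: [0.726, 0.688, 0.01, 0.007]
ft_force: [0.3, -1.0, 0.0]
grip_width: 0.0199
```

```bash
python3 -c "
from h import *
wl('w18.png');save(cams.camera('side'),'s18.png')
plan((.60,.14,.0430),-.035,4)"
```

```text
oring 0.8 (np.float64(327.5), np.float64(191.0)) [0.604 0.141 0.044]
dring 0.94 (np.float64(249.0), np.float64(205.5)) [0.553 0.135 0.044]
buckle 0.7 (np.float64(237.5), np.float64(183.5)) [0.547 0.149 0.044]
t 16.6 pos [0.5944 0.1083 0.1487] ang -0.058 F [-0.3 -0.   0.1] w 0.0206
[{"x": 8.0, "y": 0.0, "z": 26.0, "spin": -0.006}, {"x": 8.0, "y": 0.0, "z": 27.0, "spin": -0.006}, {"x": 8.0, "y": 1.0, "z": 26.0, "spin": -0.005}, {"x": 8.0, "y": 0.0, "z": 27.0, "spin": -0.006}]
```

View pics/w18.png

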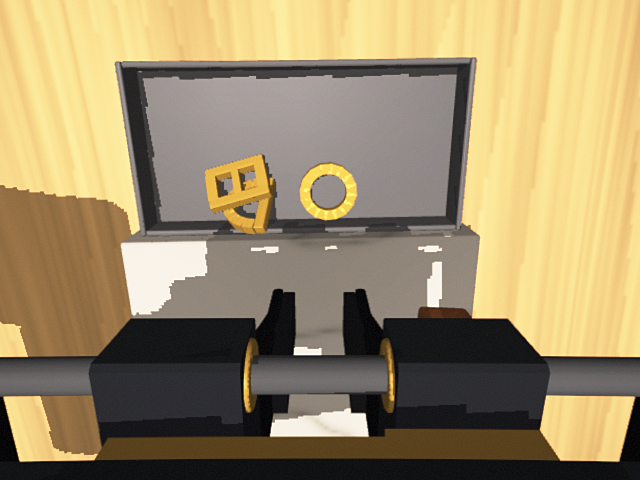

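```bash
python3 -c "
from h import *
w=cv2.imread('pics/w18.png')[50:250,100:490];cv2.imwrite('pics/w18z.png',cv2.resize(w,None,fx=2,fy=2,interpolation=cv2.INTER_CUBIC))
p=cams.camera('scene');save(p,'sc18.png')
w=p['img'][170:310,170:450,::-1];cv2.imwrite('pics/sc18z.png',cv2.resize(w,None,fx=2.8,fy=2.8,interpolation=cv2.INTER_CUBIC))
"
```

```text
(no output)
```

View pics/w18z.png

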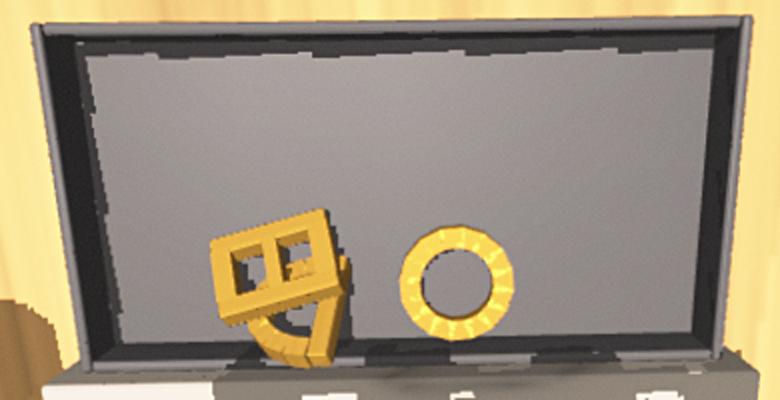

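View pics/sc18z.png

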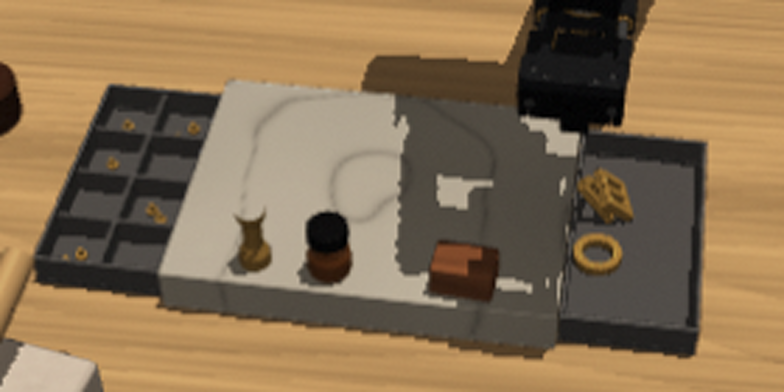

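```bash
python3 -c "
from h import *
p=cams.camera('wrist');q=cv2.imread('pics/w18.png')[:,:,::-1].astype(int)
print('mean diff in tray vs 0.4s ago',abs(p['img'][60:230,130:470].astype(int)-q[60:230,130:470]).mean(), robot.get_obs()['time'])
print(robot.hand_in())"
```

```text
mean diff in tray vs 0.4s ago 13.164734717416378 16.7
the job is handed in; nothing more can be done
None
```

I swept all three fittings over the slab's +y end into the plain undivided tray, D-ring first, then buckle, then round ring. I used two part-open fingertips, never lifted a fitting, and handed the job in at about 17 s of the 61 s allowed.

- **Position:** The last wrist and scene pictures show all three inside the tray walls. The round ring appears flat. The buckle lies on the D-ring, which leans against the tray's near wall. I estimate the D-ring's centre at about 15–20 mm inside the y limit and below the 36 mm height limit. I judged that height by eye and did not measure it.
- **Everything else:** In the last scene picture the jar, stamp and block look unmoved. I did not compare the mallet, cup, bottle and reel with the first picture, but no move went low near them. Wrist force readings between moves stayed below about 2 N, and the gripper ended clear of everything.
- **Failed or inconclusive:**
  - My last stillness check, a picture difference in the tray area, came out at 13 grey levels instead of near zero. The wrist camera was probably still settling after the last move, so it does not prove the fittings were at rest. By eye, the buckle and D-ring had not shifted between the two pictures before that.
  - Early on, the network pixel centres gave positions up to 14 mm apart between the two fixed cameras. Points I picked by hand agreed to about 4 mm on the fittings, but only to about 12 mm on the slab corners. I steered by the wrist camera after that.
  - One move call was refused for missing row keys and sent again complete.

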